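Index the pump fixture to its next station and clamp it

TASK

The drain-pump fixture on the repair bench is unclamped: take it to its next station. Push the dial round anticlockwise (seen from above) by a hand post until the spring bolt snaps in behind the next ratchet tooth, press the dial firmly back against the bolt without straining it, then swing the clamp lever clockwise all the way to lock the dial seated there. Leave the screw dish on the hub and everything else on the bench where it is.

Things in the scene. Friction and masses are not known exactly. Their poses are not given: they have to be found in the camera images.
- fixture: Grey base of the index fixture, bolted down: a 260 x 260 x 18 mm plate with an ear at either side. Origin on the dial's axis at bench height, z up; at zero yaw its x points away from the robot. The spring bolt stands on its +y side, the clamp lever on its -y side. The dial carries four drain pumps (74 mm across, tops 132 mm above the bench) on a 67 mm radius, four hand posts between them.
- dial (a joint): Angle of the round aluminium dial (223 mm across, top face 60 mm above the bench) about the upright axis through the fixture's origin, in rad, growing anticlockwise from above. 0 is nominally the last station, 1.571 the next. It stays where it is left. Friction takes about 3 N at a post, 8 to 10 N while a tooth's ramp lifts the bolt (from about 1.2 rad on).
- post_far (a point): Steel hand post on the dial, far (+x) side: upright, 14 mm thick, top 130 mm above the bench; the point is on its axis, 115 mm above the bench. It stands on a 98 mm radius, at -45 degrees from the fixture's +x at dial 0, and turns with the dial. The pumps leave 25 mm round it. Four posts, 90 degrees apart.
- next_tooth (a point): Point on the upright radial face of the next ratchet tooth that comes to bear on the bolt: 117 mm from the dial's axis, 54 mm above the bench. The rim has four steel teeth, 90 degrees apart, that stand out 8 mm, each a ramp that ends in such a face. Where it seats must be felt: 12 to 15 N clockwise at a post puts 7 to 10 N on the bolt, which is firm; over 16 N on the bolt strains it.
- bolt (a joint): How far the spring bolt is pushed out, in m: 0 dropped in, about 0.008 on the crest of a tooth. It slides along the fixture's y; a spring of 4 to 6 N pushes it in. Its round nose, 10 mm thick, lets the teeth pass anticlockwise and stops them from coming back. Its guide is slotted and was reset by eye: it drops in, and the tooth seats, within 0.07 rad (8 mm) either side of dial 1.571.
- clamp (a joint): Angle of the black clamp lever, in rad, growing clockwise from above: near 0 off, 1.4 locked at its stop. It turns about the stud at fixture (0, -0.155) m and points at -60 degrees from the fixture's +x at 0, at -140 at 1.4. From 0.8 on a cam presses a shoe on the dial: it stiffens (6 N at the knob), passes a hard point at 1.2 and then stays over.
- clamp_knob (a point): Centre of the 24 mm ball knob at the lever's end, 80 mm from the stud and 90 mm above the bench; the 13 mm lever arm comes to it from the stud side, a little below.
- screw_dish: Small steel dish of screws, 44 mm across and 12 mm high, standing loose on the dial's hub, 64 mm above the bench. Origin under its centre. A bystander.
- bit_case: Purple bit case lying on the bench, 75 x 130 x 30 mm, origin under its centre. A bystander.
- screwdriver: Screwdriver lying on the bench. A bystander.
- wrench: Wrench lying on the bench. A bystander.
- spare_pump: Loose spare drain pump standing on the bench, 88 mm across, 69 mm high, origin under its centre. A bystander.
- bracket: Angled steel bracket lying on the bench, 100 x 32 x 18 mm, origin under its centre. A bystander.
- cleaner_can: Upright can, 56 mm across, 150 mm high, origin under its centre. A bystander.

How it is judged:
On the way, in this order (a step that is already met when the one before it is completed fails the run):
1. the dial is pressed firmly (more than 6 N on the bolt) back against the dropped-in bolt at the next station (value of joint dial between 1.4 and 1.75 rad and value of joint bolt below 0.003 m and x of next_tooth in the frame of bolt between -0.0065 and -0.0035 m and contact force between dial and bolt above 6 N), for 0.2 s.
2. the clamp lever is swung over its hard point with the dial still seated (value of joint dial between 1.4 and 1.75 rad and value of joint bolt below 0.003 m and x of next_tooth in the frame of bolt between -0.007 and -0.003 m and value of joint clamp above 1.25 rad), for 0.2 s.
At the end, for the whole second after the job is handed in: The dial is at the next station with the bolt dropped in and the tooth face within 2 mm of the bolt's side, the clamp lever is past 1.25 rad, and the screw dish stands at rest on the hub within 20 mm of its middle (all of step 2 and horizontal distance between screw_dish and fixture below 0.02 m and angle between screw_dish's own z axis and vertical below 0.2 rad and angular speed of screw_dish below 0.1 rad/s); the robot touches nothing.
It fails at once if the dropped-in bolt is strained (more than 16 N between dial and bolt) (value of joint bolt below 0.003 m and contact force between dial and bolt above 16 N).
It fails at once if the screw dish is moved off the hub or tipped (horizontal distance between screw_dish and fixture above 0.02 m or angle between screw_dish's own z axis and vertical above 0.3 rad).
It fails at once if something else on the bench is moved more than 30 mm (distance of any of bit_case, screwdriver, wrench, spare_pump, bracket, cleaner_can from where it was at the start of the episode above 0.03 m).
It also fails if it takes over 58 s, if anything falls off the work surface, if the arm or the gripper's body presses on something with over 40 N, if the wrist force passes 120 N, or if a joint passes its speed limit or range.

ROBOT

A 7-joint arm with a two-finger parallel gripper is mounted at the origin on the work surface. World frame = base frame: x ahead of the robot, y to its left, z up, the work surface at z = 0. Lengths are in m, angles in rad, forces in N, time in s.
With the tool pointing down it reaches from about 0.425 to 0.875 m from the base axis. Payload 4.7 kg.
Tool frame: the origin (TCP) lies midway between the tips of the shut fingers; the grasp point (between the pads) lies 19 mm behind it; z points along the fingers, y is the direction in which the jaws open and shut (so a half turn about z gives the same grasp; the last joint's range is limited). The gripper opens to 87 mm and grips with 3 to 60 N. Pads are 19 mm wide; open, the fingers measure 117 mm over their backs; the gripper's body (75 mm by 190 mm) begins 51 mm behind the grasp point.
Start: joints at [-1.326, 0.321, -0.07, 1.45, 0.023, 1.371, -0.057], TCP at [0.149, 0.633, 0.223] pointing down, gripper open.
Joint ranges: [-2.86, 2.86], [-0.3, 2.09], [-1.38, 1.24], [0.06, 2.45], [-1.56, 4.7], [0.09, 2.05], [-2.69, 2.69]. Speed limits (rad/s): [2.57, 2.57, 3.14, 3.14, 3.14, 3.14, 3.14].

INTERFACE

Orientations are given as a rotation vector (axis times angle).
In Python, from bench import * gives the robot as it stands. The module is installed in compiled form; this text tells all that it offers.
- The arm moves only by the tool play_rows, never from a script. Its argument "series" is one flat list of numbers, 7 for each row, row after row: the opening in per cent of the stroke, from 0 (shut) to 100 (fully open), then the shift along the tool's x, y, z in m, then the turn, a rotation vector about the tool's x, y, z in degrees. In form: [fingers, tx, ty, tz, rx, ry, rz, fingers, tx, ty, tz, rx, ry, rz, ...]. A call has 1 to 10 rows; each row is the pose to reach, as a shift and turn from the pose commanded when the call began, along the tool's axes at that moment; what a row does not reach only later rows make up. A row lasts 1/12 s, in which the tool goes at most 41.7 mm and 7.16 degrees, less where a joint would pass 70% of its speed; a pose out of reach is approached as far as the arm can. A call with a gripper value outside its range is refused whole. The fingers move at their own pace and stop on an object; "force" is the grip in N (left out, the last holds). Time passes only in rows, so rows that repeat a pose let the fingers close. It gives the time, the measured TCP pose, the force and the opening at its end, in the units of the state.
- get_state(): the state, without advancing time (a new reading comes with each control period).
- get_image(name): name is "scene" or "side" or "wrist"; returns a dict with "frame" (384x512x3 uint8, red, green, blue), "fx", "fy", "cx", "cy" (pixels), "R" (3x3) and "t" (3): a world point X has camera coordinates R X + t. Camera axes: x right, y down, z forward; pixel columns grow to the right and rows downward; lengths in m; the calibration is good to about 2 mm. A picture is of the moment at which its call begins. There is no depth.
- close_job(): hands the job in, once; it reports no verdict.
The state is a dict: "time": time; "joint_positions": joint angles; "qd": joint speeds; "joint_torque": joint torques, N m; "position": TCP position; "tool_rot": TCP orientation; "ft_force": force on the tool from outside, world axes, zero at the start; "torque": the same for the moment, N m; "grip_width": opening from 0.0 (shut) to 1.0 (fully open).
Only numpy, scipy, OpenCV 4.12 (cv2) and the standard library are available. Lean on these libraries where they do the work, as an engineer would, in place of code of your own. Each camera call takes 0.05 s, during which the arm holds its last target.

## Working session

There is one attempt and no reset: what is moved stays moved. The work goes in short steps, Python scripts to look and compute and a tool call to move; the robot and the scene stay as the last step left them, time stands still between calls to the robot, and variables do not carry over. Pictures are saved under pics/ and viewed, and the job is handed in when it is done.

Besides the shell and the picture viewer there is one more tool, called after "Emit:" as name(argument=value, ...) on one line, values as JSON. play_rows: Moves the arm, as the interface text tells. Its arguments: {"type":"object","properties":{"series":{"type":"array"},"force":{"type":"number"}},"required":["series"]}

```bash
mkdir -p pics; cat > h.py <<'E'
from bench import *
import numpy as np, cv2
def snap(n,f):
    d=get_image(n); cv2.imwrite(f'pics/{f}.png',d['frame'][:,:,::-1]); 
    np.savez(f'pics/{f}.npz',**{k:d[k] for k in('fx','fy','cx','cy','R','t')}); return d
def proj(d,X):
    p=np.array(d['R'])@np.array(X,float)+np.array(d['t']).ravel(); return d['fx']*p[0]/p[2]+d['cx'],d['fy']*p[1]/p[2]+d['cy']
def ray(d,u,v,z):
    R=np.array(d['R']);t=np.array(d['t']).ravel();c=-R.T@t
    r=R.T@np.array([(u-d['cx'])/d['fx'],(v-d['cy'])/d['fy'],1]); return c+r*(z-c[2])/r[2]
E
python3 - <<'E'
from h import *
for n in('scene','side','wrist'):
    d=snap(n,n+'0'); print(n,d['fx'],(-np.array(d['R']).T@np.array(d['t']).ravel()).round(3))
print(get_state())
E
```

```text
scene 350.5744339253754 [1.111 0.585 1.063]
side 427.24086716080353 [0.369 0.76  0.932]
wrist 267.9015677931447 [0.069 0.652 0.384]
{'time': 0.15, 'joint_positions': array([-1.32590695,  0.32163888, -0.07007781,  1.45140119,  0.02261159,
        1.37080793, -0.05690238]), 'qd': array([ 0.00066545, -0.00126889, -0.00160957, -0.00280287,  0.00049078,
        0.00052676,  0.00156512]), 'joint_torque': array([ 2.97331699e-04, -4.91795075e+01, -4.04297551e-01, -3.12879646e+01,
       -6.38478342e-02,  4.04207467e-02,  1.01966828e-04]), 'position': array([0.14864163, 0.63234025, 0.22171849]), 'tool_rot': array([-3.61683239e-01, -3.12063360e+00,  2.30509045e-03]), 'ft_force': array([ 0.12362655,  0.1474588 , -0.65839287]), 'torque': array([-0.00726574, -0.00093334, -0.01280459]), 'grip_width': 0.9958558103114122}
```

View pics/scene0.png

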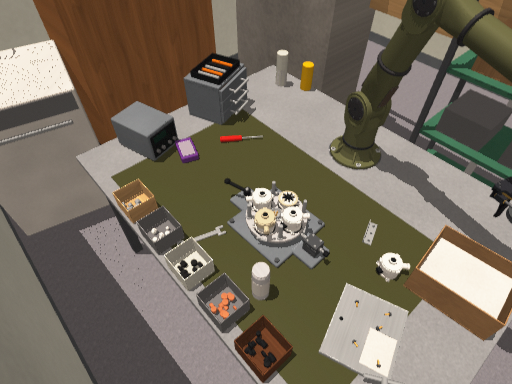

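View pics/side0.png

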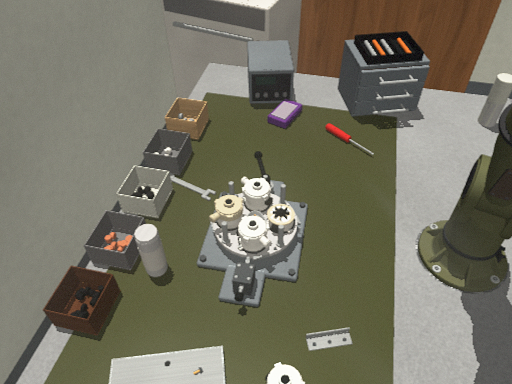

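View pics/wrist0.png

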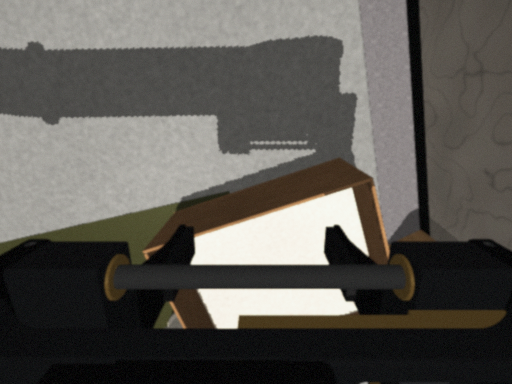

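```bash
python3 - <<'E'
from h import *
a=cv2.imread('pics/scene0.png')[165:275,205:345]; cv2.imwrite('pics/sc0z.png',cv2.resize(a,None,fx=5.5,fy=5.4,interpolation=cv2.INTER_CUBIC))
a=cv2.imread('pics/side0.png')[145:305,190:320]; cv2.imwrite('pics/si0z.png',cv2.resize(a,None,fx=3.7*1.2,fy=3.7,interpolation=cv2.INTER_CUBIC))
for n,u,v in(('scene0',277,222),('side0',255,228)):
    d=np.load(f'pics/{n}.npz'); print(ray(d,u,v,0.06))
E
```

```text
[0.56420442 0.08458807 0.06      ]
[0.53646518 0.08072727 0.06      ]
```

View pics/sc0z.png

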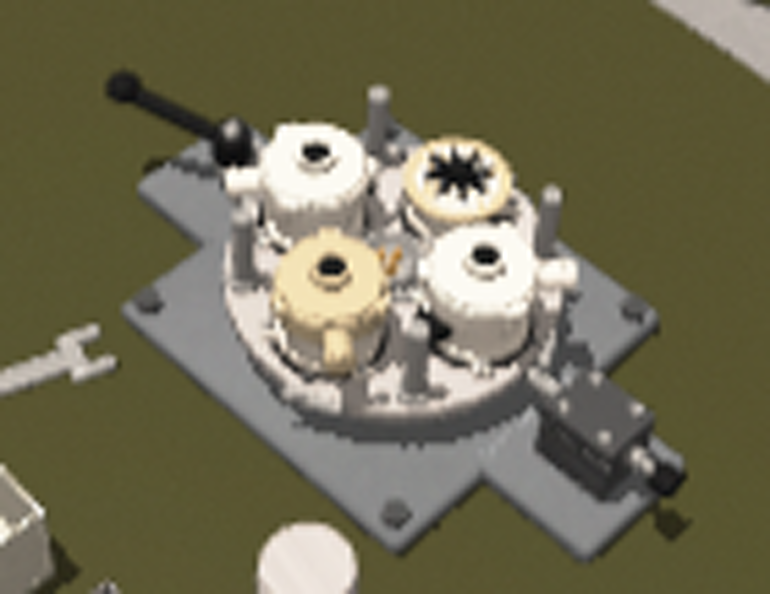

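View pics/si0z.png

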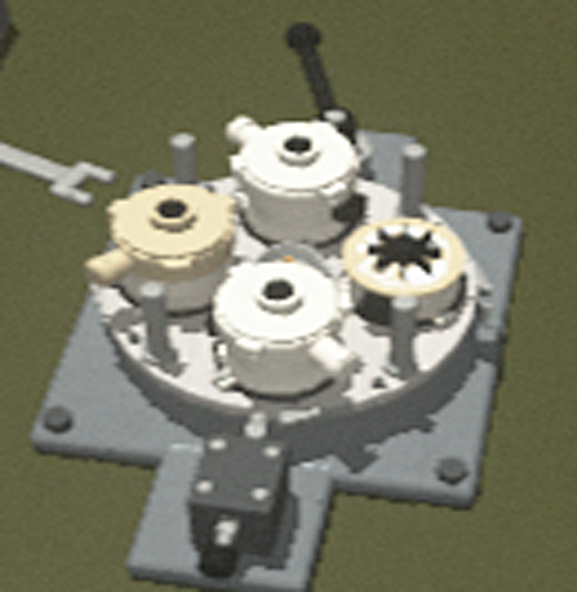

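```bash
cat > fit.py <<'E'
from h import *
from scipy.optimize import least_squares
S=lambda x,y:(205+x/5.5-.5,165+y/5.4-.5); T=lambda x,y:(190+x/4.44-.5,145+y/3.7-.5)
obs=[('scene0','p',45,S(414,322)),('scene0','p',-45,S(243,212)),('scene0','p',-135,S(378,92)),('scene0','p',135,S(551,190)),
('scene0','c',(1,1),S(400,545)),('scene0','c',(1,-1),S(125,310)),('scene0','c',(-1,1),S(655,318)),('scene0','k',0,S(124,86)),
('side0','p',45,T(152,290)),('side0','p',-45,T(183,142)),('side0','p',-135,T(414,150)),('side0','p',135,T(404,302)),
('side0','c',(1,1),T(33,440)),('side0','c',(-1,1),T(472,495)),('side0','c',(-1,-1),T(522,213)),('side0','k',0,T(302,36))]
D={n:dict(np.load(f'pics/{n}.npz')) for n in('scene0','side0')}
def pt(q,k,a):
    x,y,w,d,c=q
    if k=='p': an=np.radians(a)+d; l=np.array([.098*np.cos(an),.098*np.sin(an)]);z=.13
    elif k=='c': l=.13*np.array(a);z=.018
    else: an=np.radians(-60)-c; l=np.array([0,-.155])+.08*np.array([np.cos(an),np.sin(an)]);z=.09
    return [x+np.cos(w)*l[0]-np.sin(w)*l[1],y+np.sin(w)*l[0]+np.cos(w)*l[1],z]
f=lambda q:np.ravel([np.subtract(proj(D[n],pt(q,k,a)),o) for n,k,a,o in obs])
r=least_squares(f,[.55,.08,0,0,0],loss='soft_l1')
if __name__=='__main__': print(r.x.round(4)); print(f(r.x).reshape(-1,2).round(1)); print([np.round(pt(r.x,'p',a),3) for a in(-135,-45,45,135)],pt(r.x,'k',0))
E
python3 fit.py
```

```text
[0.5432 0.0574 0.051  0.0979 0.1052]
[[ 1.   0.8]
 [-0.1  0.1]
 [ 0.2 -0.3]
 [ 0.2  0.3]
 [-0.2  0. ]
 [-1.5 -1. ]
 [ 1.6 -1.8]
 [-0.3 -0.2]
 [-0.3 -0.2]
 [-0.3 -0.6]
 [ 0.   0. ]
 [ 0.1 -0.1]
 [-1.6 -0.1]
 [ 1.1  0.2]
 [ 0.  -0.1]
 [ 0.   0.3]]
[array([ 0.485, -0.021,  0.13 ]), array([ 0.622, -0.001,  0.13 ]), array([0.601, 0.136, 0.13 ]), array([0.464, 0.116, 0.13 ])] [np.float64(0.5872593723860186), np.float64(-0.16875356890122967), 0.09]
```

```bash
cat >> h.py <<'E'
from scipy.spatial.transform import Rotation as Ro
def yawR(deg):
    s,c=np.sin(np.radians(deg)),np.cos(np.radians(deg)); return np.array([[-s,c,0],[c,s,0],[0,0,-1.]]).T if 0 else np.column_stack([(-s,c,0),(c,s,0),(0,0,-1.)])
def rel(pos,deg,base=None):
    """base=(pos,Rot matrix) commanded pose; default measured"""
    s=get_state()
    p0,R0=(s['position'],Ro.from_rotvec(s['tool_rot']).as_matrix()) if base is None else base
    return (R0.T@(np.array(pos)-p0)).round(4),np.degrees(Ro.from_matrix(R0.T@yawR(deg)).as_rotvec()).round(2)
E
python3 - <<'E'
from h import *
print(rel([.40,.30,.30],53.5),rel([.622,0,.30],53.5))
E
```

```text
(array([-0.3207, -0.2662, -0.0779]), array([-8.000e-02,  2.000e-02,  2.328e+01])) (array([-0.6055, -0.5074, -0.0775]), array([-8.000e-02,  2.000e-02,  2.328e+01]))
```

Emit:
play_rows(series=[30,-0.32,-0.266,-0.078,0,0,23.3,30,-0.32,-0.266,-0.078,0,0,23.3,30,-0.32,-0.266,-0.078,0,0,23.3,30,-0.32,-0.266,-0.078,0,0,23.3,30,-0.32,-0.266,-0.078,0,0,23.3,30,-0.32,-0.266,-0.078,0,0,23.3,30,-0.32,-0.266,-0.078,0,0,23.3,30,-0.32,-0.266,-0.078,0,0,23.3,30,-0.32,-0.266,-0.078,0,0,23.3,30,-0.32,-0.266,-0.078,0,0,23.3])

```text
time: 0.98
position: [0.3962, 0.3039, 0.2997]
tool_rot: [-0.984, -2.983, -0.001]
ft_force: [0.8, -0.2, 0.4]
grip_width: 0.341
```

```bash
python3 - <<'E'
from h import *
print(rel([.622,0,.30],53.5),get_state()['joint_positions'].round(2))
E
```

```text
(array([-0.3624, -0.1098, -0.0004]), array([ 0.02, -0.01, -0.02])) [-0.97 -0.04  0.26  1.7   0.01  1.48  0.22]
```

Emit:
play_rows(series=[30,-0.362,-0.11,0,0,0,0,30,-0.362,-0.11,0,0,0,0,30,-0.362,-0.11,0,0,0,0,30,-0.362,-0.11,0,0,0,0,30,-0.362,-0.11,0,0,0,0,30,-0.362,-0.11,0,0,0,0,30,-0.362,-0.11,0,0,0,0,30,-0.362,-0.11,0,0,0,0,30,-0.362,-0.11,0,0,0,0,30,-0.362,-0.11,0,0,0,0])

```text
time: 1.82
position: [0.623, -0.0074, 0.2983]
tool_rot: [1.0, 2.975, -0.01]
ft_force: [-1.6, 0.1, -0.2]
grip_width: 0.299
```

```bash
python3 - <<'E'
from h import *
d=snap('wrist','w1'); s=get_state(); print(s['joint_positions'].round(2),s['position'],s['tool_rot'],s['ft_force'])
a=cv2.imread('pics/w1.png'); cv2.imwrite('pics/w1z.png',cv2.resize(a,(800,600),interpolation=cv2.INTER_CUBIC))
for z,l in((.13,(-135,-45,45,135)),):
  from fit import pt,r
  for a in l: print(a,np.round(proj(d,pt(r.x,'p',a)),1))
print(proj(d,pt(r.x,'k',0)))
E
```

```text
[-0.54  0.26  0.62  1.43 -0.15  1.5   1.  ] [ 0.62190164 -0.00429029  0.29828596] [ 0.99755701  2.97840688 -0.00684583] [ 0.52755095 -0.51324167 -0.12388194]
-135 [177.   90.7]
-45 [262.7 172.6]
45 [347.3  88.3]
135 [261.1 -11.6]
(np.float64(158.54839689661785), np.float64(214.60138577264345))
```

View pics/w1z.png

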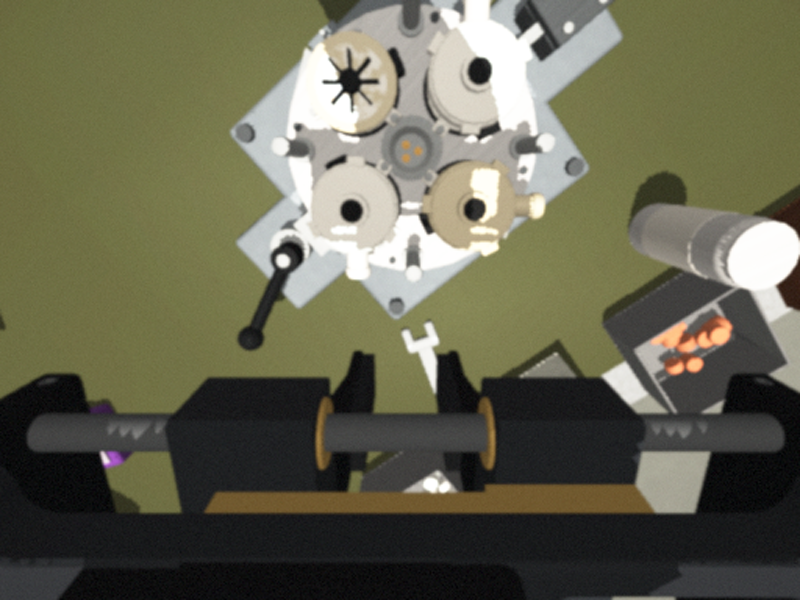

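```bash
python3 - <<'E'
from h import *
print(rel([.623,-.001,.098],53.5))
E
```

```text
(array([0.0015, 0.0041, 0.2003]), array([-0.23,  0.11, -0.53]))
```

Emit:
play_rows(series=[30,0.001,0.003,0.03,0,0,0,30,0.001,0.003,0.06,0,0,0,30,0.001,0.003,0.09,0,0,0,30,0.001,0.003,0.12,0,0,0,30,0.001,0.003,0.14,0,0,0,30,0.001,0.003,0.14,0,0,0])

```text
time: 2.37
position: [0.6179, 0.0072, 0.1541]
tool_rot: [-0.979, -2.976, 0.004]
ft_force: [-0.3, 0.7, -1.3]
grip_width: 0.298
```

```bash
python3 - <<'E'
from h import *
d=snap('wrist','w2'); d2=snap('side','s2'); snap('scene','c2');s=get_state(); print(s['joint_positions'].round(2),s['position'],s['tool_rot'],s['ft_force'])
print(rel([.623,-.001,.098],53.5))
a=cv2.imread('pics/w2.png');b=cv2.imread('pics/side0.png')
b=cv2.imread('pics/s2.png')[120:270,170:340];b=cv2.resize(b,(435,384),interpolation=cv2.INTER_CUBIC)
cv2.imwrite('pics/w2z.png',cv2.resize(np.hstack([a[:, :365],b]),(800,384)))
E
```

```text
[-0.53  0.33  0.59  1.63 -0.19  1.24  1.03] [0.62235674 0.0060485  0.16070799] [9.82286770e-01 2.98274461e+00 1.79546254e-03] [-0.19926643  0.3190302   0.0919463 ]
(array([-0.0047, -0.0054,  0.0627]), array([0.08, 0.05, 0.04]))
```

View pics/w2z.png

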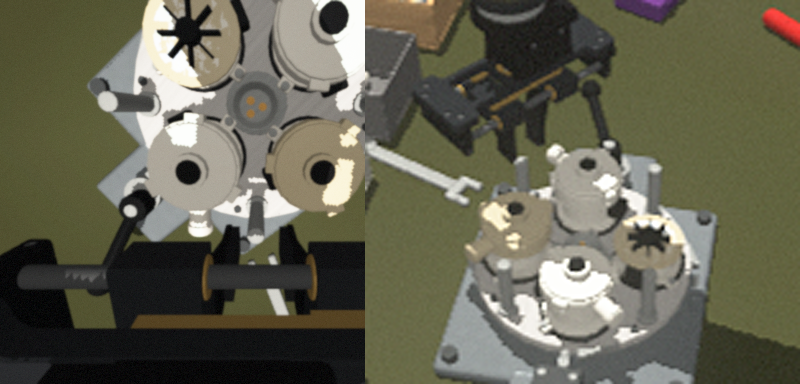

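```bash
python3 - <<'E'
from h import *
for i in range(5):
    s=get_state(); print(s['time'],s['position'].round(4)); get_image('wrist')
E
```

```text
2.5167 [0.6224 0.006  0.1607]
2.5667 [0.6229 0.0057 0.1614]
2.6167 [0.6231 0.0055 0.1616]
2.6667 [0.6231 0.0054 0.1615]
2.7167 [0.6229 0.0052 0.1613]
```

```bash
python3 - <<'E'
from h import *
d=get_image('wrist'); cv2.imwrite('pics/w3.png',cv2.resize(d['frame'][140:300,180:340,::-1],(600,600),interpolation=cv2.INTER_CUBIC))
print(proj(d,[.622,-.001,.13]),proj(d,[.622,-.001,.06]), proj(d,get_state()['position']))
print(rel([.623,-.001,.098],53.5))
E
```

```text
(np.float64(251.23241895840195), np.float64(223.04263086418626)) (np.float64(252.90187152972987), np.float64(195.38810339876667)) (np.float64(257.83263896582736), np.float64(237.1271944215727))
(array([-0.004 , -0.0047,  0.0625]), array([ 0.09,  0.07, -0.02]))
```

View pics/w3.png

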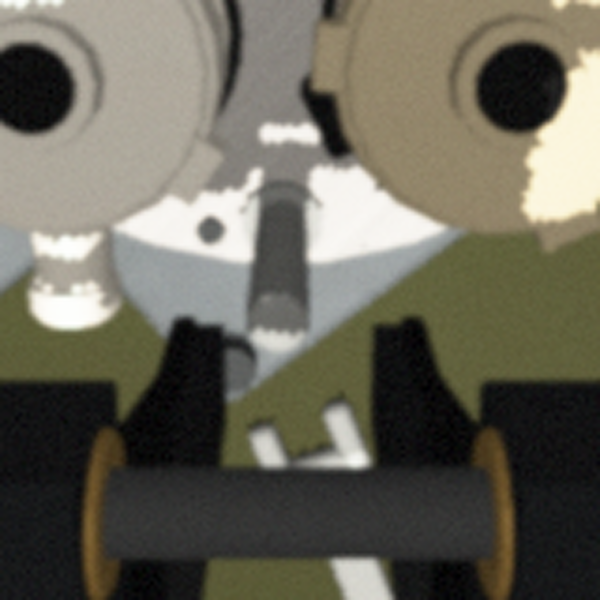

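Emit:
play_rows(series=[30,-0.004,-0.0035,0,0,0,0,30,-0.004,-0.0035,0.02,0,0,0,30,-0.004,-0.0035,0.04,0,0,0,30,-0.004,-0.0035,0.062,0,0,0,30,-0.004,-0.0035,0.062,0,0,0,30,-0.004,-0.0035,0.062,0,0,0,10,-0.004,-0.0035,0.062,0,0,0,10,-0.004,-0.0035,0.062,0,0,0,10,-0.004,-0.0035,0.062,0,0,0,10,-0.004,-0.0035,0.062,0,0,0], force=8)

```text
time: 3.65
position: [0.6239, -0.0006, 0.0989]
tool_rot: [0.984, 2.981, 0.001]
ft_force: [0.3, -1.9, 3.2]
grip_width: 0.155
```

```bash
python3 - <<'E'
from h import *
for i in range(2):
    s=get_state(); print(s['time'],s['position'].round(4),s['grip_width'],s['ft_force'].round(1)); snap('side','s4')
d=snap('scene','c4')
a=cv2.imread('pics/c4.png')[145:275,205:345]; b=cv2.imread('pics/s4.png')[120:270,190:320]
cv2.imwrite('pics/m4.png',np.hstack([cv2.resize(a,(400,400)),cv2.resize(b,(400,400))]))
E
```

```text
3.65 [ 6.239e-01 -6.000e-04  9.890e-02] 0.155125160950715 [ 0.3 -1.9  3.2]
3.7 [ 6.239e-01 -6.000e-04  9.890e-02] 0.16069306224571508 [-0.7 -1.4  4.6]
```

View pics/m4.png

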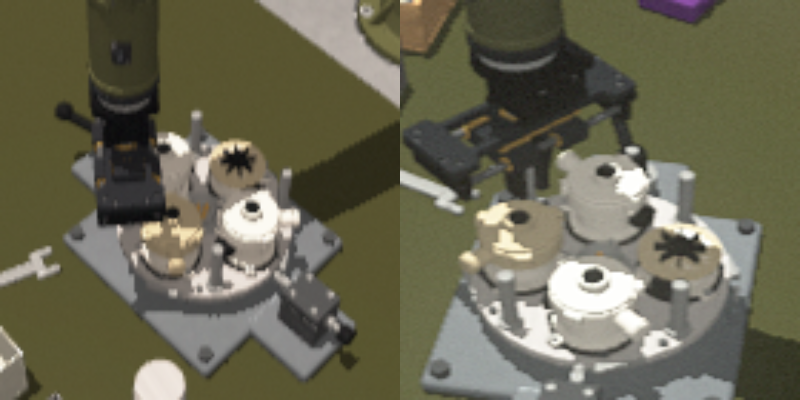

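Emit:
play_rows(series=[10,0.0001,0.0052,0,0,0,-3,10,0.0005,0.0103,0,0,0,-6,10,0.0012,0.0154,0,0,0,-9,10,0.0022,0.0205,0,0,0,-12,10,0.0034,0.0255,0,0,0,-15,10,0.0048,0.0304,0,0,0,-18,10,0.0065,0.0353,0,0,0,-21,10,0.0085,0.0401,0,0,0,-24,10,0.0107,0.0447,0,0,0,-27,10,0.0132,0.0493,0,0,0,-30])

```text
time: 4.63
position: [0.6421, 0.0451, 0.0989]
tool_rot: [0.177, 3.136, -0.003]
ft_force: [-2.4, -3.6, 7.5]
grip_width: 0.157
```

```bash
cat >> h.py <<'E'
def rep(C=(.5435,.057),yaw=.051):
    s=get_state(); p=s['position'][:2]-np.array(C); an=np.arctan2(p[1],p[0]); f=s['ft_force']
    er=p/np.hypot(*p); et=np.array([-er[1],er[0]])
    print('t %.2f pos'%s['time'],s['position'].round(4),'R %.4f dial %.3f'%(np.hypot(*p),an-yaw+np.pi/4),'frad %.1f ftan(ccw+) %.1f fz %.1f'%(f[:2]@er,f[:2]@et,f[2]),'grip %.3f'%s['grip_width'],'j',s['joint_positions'].round(2))
E
python3 -c "
from h import *
rep(); d=snap('side','s5');rep()"
```

```text
t 4.63 pos [0.6421 0.0451 0.0989] R 0.0993 dial 0.614 frad -2.0 ftan(ccw+) -3.9 fz 7.5 grip 0.157 j [-0.48  0.41  0.47  1.63 -0.2   1.14  1.49]
t 4.68 pos [0.6423 0.0471 0.0989] R 0.0993 dial 0.634 frad -1.7 ftan(ccw+) -2.5 fz 6.2 grip 0.154 j [-0.48  0.41  0.46  1.63 -0.2   1.14  1.49]
```

Emit:
play_rows(series=[10,0.0001,0.0052,0,0,0,-3,10,0.0005,0.0103,0,0,0,-6,10,0.0012,0.0154,0,0,0,-9,10,0.0022,0.0205,0,0,0,-12,10,0.0034,0.0255,0,0,0,-15,10,0.0048,0.0304,0,0,0,-18,10,0.0065,0.0353,0,0,0,-21,10,0.0085,0.0401,0,0,0,-24,10,0.0107,0.0447,0,0,0,-27,10,0.0132,0.0493,0,0,0,-30])

```text
time: 5.52
position: [0.6352, 0.0951, 0.0989]
tool_rot: [-0.639, 3.074, -0.005]
ft_force: [-0.2, -5.1, 6.2]
grip_width: 0.158
```

```bash
python3 -c "
from h import *
rep(); d=snap('side','s6');d=snap('scene','c6');rep()
a=cv2.imread('pics/c6.png')[145:275,205:345]; b=cv2.imread('pics/s6.png')[120:310,190:320]
cv2.imwrite('pics/m6.png',np.hstack([cv2.resize(a,(400,400)),cv2.resize(b,(400,500))[:400]]))"
```

```text
t 5.52 pos [0.6352 0.0951 0.0989] R 0.0993 dial 1.128 frad -2.2 ftan(ccw+) -4.6 fz 6.2 grip 0.158 j [-0.47  0.4   0.36  1.63 -0.15  1.14  1.9 ]
t 5.62 pos [0.6344 0.097  0.0988] R 0.0993 dial 1.149 frad -3.0 ftan(ccw+) -0.3 fz 7.5 grip 0.153 j [-0.48  0.4   0.35  1.63 -0.15  1.14  1.9 ]
```

View pics/m6.png

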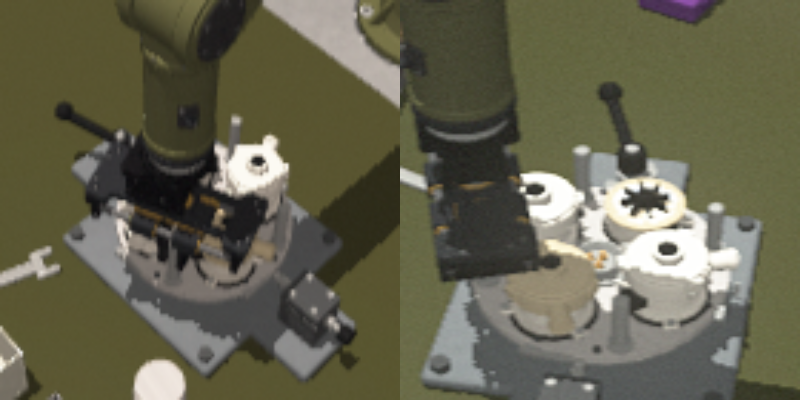

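Emit:
play_rows(series=[10,0.0001,0.0034,0,0,0,-2,10,0.0002,0.0069,0,0,0,-4,10,0.0005,0.0103,0,0,0,-6,10,0.001,0.0137,0,0,0,-8,10,0.0015,0.0171,0,0,0,-10,10,0.0022,0.0205,0,0,0,-12,10,0.0029,0.0238,0,0,0,-14,10,0.0038,0.0272,0,0,0,-16,10,0.0048,0.0304,0,0,0,-18])

```text
time: 6.37
position: [0.6207, 0.1189, 0.0989]
tool_rot: [-1.108, 2.935, -0.011]
ft_force: [5.0, -7.4, 2.6]
grip_width: 0.157
```

```bash
python3 -c "
from h import *
rep(); d=snap('side','s7');rep()"
```

```text
t 6.37 pos [0.6207 0.1189 0.0989] R 0.0990 dial 1.411 frad -0.7 ftan(ccw+) -8.9 fz 2.6 grip 0.157 j [-0.47  0.37  0.3   1.66 -0.11  1.12  2.14]
t 6.42 pos [0.6201 0.1197 0.0989] R 0.0990 dial 1.420 frad -1.9 ftan(ccw+) -7.4 fz 3.8 grip 0.156 j [-0.47  0.37  0.29  1.66 -0.11  1.12  2.14]
```

Emit:
play_rows(series=[10,0,0.0017,0,0,0,-1,10,0.0001,0.0034,0,0,0,-2,10,0.0001,0.0052,0,0,0,-3,10,0.0002,0.0069,0,0,0,-4])

```text
time: 6.75
position: [0.6166, 0.1236, 0.0989]
tool_rot: [-1.208, 2.895, -0.012]
ft_force: [6.0, -9.1, 1.8]
grip_width: 0.16
```

```bash
python3 -c "
from h import *
rep(); d=snap('side','s8');rep()"
```

```text
t 6.75 pos [0.6166 0.1236 0.0989] R 0.0989 dial 1.474 frad -1.7 ftan(ccw+) -10.7 fz 1.8 grip 0.160 j [-0.47  0.36  0.28  1.67 -0.1   1.12  2.2 ]
t 6.80 pos [0.6163 0.124  0.0989] R 0.0989 dial 1.478 frad -2.2 ftan(ccw+) -8.6 fz 2.4 grip 0.158 j [-0.47  0.36  0.28  1.67 -0.1   1.12  2.2 ]
```

Emit:
play_rows(series=[10,0,0.0017,0,0,0,-1,10,0.0001,0.0034,0,0,0,-2,10,0.0001,0.0034,0,0,0,-2])

```text
time: 7.05
position: [0.6142, 0.126, 0.0989]
tool_rot: [-1.258, 2.873, -0.012]
ft_force: [6.5, -6.5, 1.2]
grip_width: 0.161
```

```bash
python3 -c "
from h import *
rep(); d=snap('side','s9');rep()"
```

```text
t 7.05 pos [0.6142 0.126  0.0989] R 0.0988 dial 1.507 frad 0.1 ftan(ccw+) -9.2 fz 1.2 grip 0.161 j [-0.47  0.36  0.28  1.67 -0.1   1.12  2.22]
t 7.10 pos [0.6142 0.126  0.0989] R 0.0988 dial 1.507 frad -1.0 ftan(ccw+) -9.3 fz 1.5 grip 0.157 j [-0.47  0.36  0.28  1.67 -0.1   1.12  2.22]
```

Emit:
play_rows(series=[10,0,0.0017,0,0,0,-1,10,0.0001,0.0034,0,0,0,-2,10,0.0001,0.0034,0,0,0,-2])

```text
time: 7.35
position: [0.6118, 0.1283, 0.0989]
tool_rot: [-1.308, 2.851, -0.012]
ft_force: [5.2, -7.3, 2.4]
grip_width: 0.161
```

```bash
python3 -c "
from h import *
rep(); d=snap('side','s10');rep()"
```

```text
t 7.35 pos [0.6118 0.1283 0.0989] R 0.0987 dial 1.542 frad -1.7 ftan(ccw+) -8.8 fz 2.4 grip 0.161 j [-0.47  0.35  0.27  1.68 -0.1   1.12  2.25]
t 7.40 pos [0.6115 0.1286 0.0989] R 0.0988 dial 1.545 frad -0.8 ftan(ccw+) -7.0 fz 1.3 grip 0.156 j [-0.47  0.35  0.27  1.68 -0.1   1.12  2.25]
```

Emit:
play_rows(series=[10,0,0.0017,0,0,0,-1,10,0.0001,0.0034,0,0,0,-2,10,0.0001,0.0034,0,0,0,-2])

```text
time: 7.65
position: [0.6065, 0.1333, 0.0988]
tool_rot: [-1.363, 2.829, -0.004]
ft_force: [0.2, -5.3, 6.7]
grip_width: 0.161
```

```bash
python3 -c "
from h import *
rep(); d=snap('side','s11');rep()
b=cv2.imread('pics/s11.png')[190:310,190:320]
cv2.imwrite('pics/m11.png',cv2.resize(b,(600,554),interpolation=cv2.INTER_CUBIC))"
```

```text
t 7.65 pos [0.6065 0.1333 0.0988] R 0.0989 dial 1.615 frad -4.0 ftan(ccw+) -3.5 fz 6.7 grip 0.161 j [-0.47  0.35  0.26  1.68 -0.09  1.12  2.28]
t 7.70 pos [0.6065 0.1333 0.0988] R 0.0989 dial 1.615 frad -3.5 ftan(ccw+) -3.4 fz 6.4 grip 0.159 j [-0.47  0.35  0.26  1.68 -0.09  1.12  2.28]
```

View pics/m11.png

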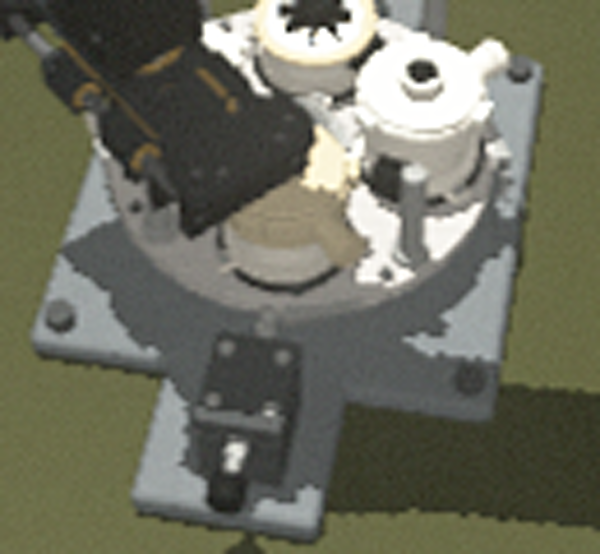

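Emit:
play_rows(series=[10,0,-0.001,0,0,0,0.6,10,0,-0.002,0,0,0,1.2,10,0,-0.003,0,0,0,1.8,10,0,-0.003,0,0,0,1.8])

```text
time: 8.03
position: [0.6068, 0.1332, 0.0986]
tool_rot: [1.318, -2.85, -0.001]
ft_force: [-4.9, -3.0, 8.6]
grip_width: 0.159
```

```bash
python3 -c "
from h import *
rep(); d=get_image('side');rep();d=get_image('side');rep()"
```

```text
t 8.03 pos [0.6068 0.1332 0.0986] R 0.0991 dial 1.612 frad -5.4 ftan(ccw+) 1.9 fz 8.6 grip 0.159 j [-0.48  0.35  0.26  1.68 -0.1   1.12  2.25]
t 8.08 pos [0.6068 0.1332 0.0986] R 0.0990 dial 1.613 frad -5.6 ftan(ccw+) 1.5 fz 8.5 grip 0.157 j [-0.48  0.35  0.26  1.68 -0.1   1.12  2.25]
t 8.13 pos [0.6068 0.1333 0.0986] R 0.0991 dial 1.613 frad -4.8 ftan(ccw+) 1.4 fz 8.2 grip 0.158 j [-0.48  0.35  0.26  1.68 -0.1   1.12  2.25]
```

Emit:
play_rows(series=[10,0,-0.001,0,0,0,0.6,10,0,-0.002,0,0,0,1.2,10,0,-0.003,0,0,0,1.8,10,0,-0.003,0,0,0,1.8])

```text
time: 8.47
position: [0.6082, 0.1323, 0.0984]
tool_rot: [1.274, -2.869, -0.004]
ft_force: [-6.9, -1.2, 9.4]
grip_width: 0.158
```

```bash
python3 -c "
from h import *
rep(); d=get_image('side');rep();d=get_image('side');rep()"
```

```text
t 8.47 pos [0.6082 0.1323 0.0984] R 0.0993 dial 1.596 frad -5.4 ftan(ccw+) 4.5 fz 9.4 grip 0.158 j [-0.48  0.36  0.27  1.68 -0.1   1.13  2.23]
t 8.52 pos [0.6081 0.1323 0.0984] R 0.0993 dial 1.596 frad -5.5 ftan(ccw+) 4.3 fz 9.7 grip 0.154 j [-0.48  0.36  0.27  1.68 -0.1   1.13  2.23]
t 8.57 pos [0.6081 0.1323 0.0984] R 0.0992 dial 1.596 frad -4.8 ftan(ccw+) 5.4 fz 9.4 grip 0.156 j [-0.48  0.36  0.27  1.68 -0.1   1.13  2.23]
```

Emit:
play_rows(series=[10,0.001,-0.001,-0.002,0,0,0.5,10,0.002,-0.002,-0.004,0,0,1,10,0.003,-0.003,-0.004,0,0,1,10,0.003,-0.003,-0.004,0,0,1])

```text
time: 8.9
position: [0.6077, 0.1318, 0.0994]
tool_rot: [1.252, -2.879, -0.009]
ft_force: [-1.3, 7.0, -5.6]
grip_width: 0.156
```

```bash
python3 -c "
from h import *
rep(); d=get_image('side');rep();d=get_image('side');rep()"
```

```text
t 8.90 pos [0.6077 0.1318 0.0994] R 0.0986 dial 1.596 frad 4.4 ftan(ccw+) 5.5 fz -5.6 grip 0.156 j [-0.48  0.35  0.27  1.68 -0.11  1.13  2.22]
t 8.95 pos [0.6077 0.1318 0.0994] R 0.0986 dial 1.596 frad 3.7 ftan(ccw+) 5.9 fz -5.7 grip 0.158 j [-0.48  0.35  0.27  1.68 -0.11  1.13  2.22]
t 9.00 pos [0.6077 0.1318 0.0994] R 0.0986 dial 1.596 frad 3.5 ftan(ccw+) 5.2 fz -5.4 grip 0.157 j [-0.48  0.35  0.27  1.68 -0.11  1.13  2.22]
```

Emit:
play_rows(series=[10,-0.001,-0.001,0.0015,0,0,0,10,-0.0012,-0.002,0.0015,0,0,0,10,-0.0012,-0.003,0.0015,0,0,0,10,-0.0012,-0.003,0.0015,0,0,0])

```text
time: 9.33
position: [0.608, 0.1317, 0.0991]
tool_rot: [1.252, -2.873, -0.014]
ft_force: [-10.9, 6.9, 4.6]
grip_width: 0.159
```

```bash
python3 -c "
from h import *
rep(); d=get_image('side');rep();d=get_image('side');rep()"
```

```text
t 9.33 pos [0.608  0.1317 0.0991] R 0.0987 dial 1.593 frad -1.9 ftan(ccw+) 12.8 fz 4.6 grip 0.159 j [-0.47  0.36  0.27  1.67 -0.11  1.14  2.22]
t 9.38 pos [0.608  0.1318 0.0991] R 0.0987 dial 1.594 frad -2.0 ftan(ccw+) 13.6 fz 5.9 grip 0.155 j [-0.47  0.36  0.27  1.67 -0.11  1.14  2.22]
t 9.43 pos [0.608  0.1318 0.0991] R 0.0987 dial 1.593 frad -2.5 ftan(ccw+) 12.7 fz 5.8 grip 0.154 j [-0.47  0.36  0.27  1.67 -0.11  1.14  2.22]
```

Emit:
play_rows(series=[10,0,-0.0002,0,0,0,0,10,0,-0.0002,0,0,0,0,10,0,-0.0002,0,0,0,0,10,0,-0.0002,0,0,0,0])

```text
time: 9.77
position: [0.608, 0.1317, 0.0991]
tool_rot: [1.252, -2.873, -0.015]
ft_force: [-11.8, 7.6, 6.1]
grip_width: 0.159
```

```bash
python3 -c "
from h import *
rep(); 
s=get_state();print(s['torque'])
for i in range(4):
  d=snap('side','s12');rep()
b=d['frame'][190:310,190:320,::-1]
cv2.imwrite('pics/m12.png',cv2.resize(b,(600,554),interpolation=cv2.INTER_CUBIC))"
```

```text
t 9.77 pos [0.608  0.1317 0.0991] R 0.0987 dial 1.593 frad -1.9 ftan(ccw+) 13.9 fz 6.1 grip 0.159 j [-0.47  0.36  0.27  1.67 -0.11  1.14  2.22]
[ 1.55570453  2.76467338 -0.01708736]
t 9.82 pos [0.608  0.1318 0.0991] R 0.0987 dial 1.594 frad -2.1 ftan(ccw+) 13.7 fz 5.1 grip 0.158 j [-0.47  0.36  0.27  1.67 -0.11  1.14  2.22]
t 9.87 pos [0.608  0.1317 0.0991] R 0.0987 dial 1.593 frad -2.2 ftan(ccw+) 14.2 fz 6.1 grip 0.159 j [-0.47  0.36  0.27  1.67 -0.11  1.14  2.22]
t 9.92 pos [0.608  0.1317 0.0991] R 0.0987 dial 1.593 frad -2.7 ftan(ccw+) 13.5 fz 4.9 grip 0.157 j [-0.47  0.36  0.27  1.67 -0.11  1.14  2.22]
t 9.97 pos [0.608  0.1317 0.0991] R 0.0987 dial 1.593 frad -2.6 ftan(ccw+) 13.4 fz 5.0 grip 0.154 j [-0.47  0.36  0.27  1.67 -0.11  1.14  2.22]
```

View pics/m12.png

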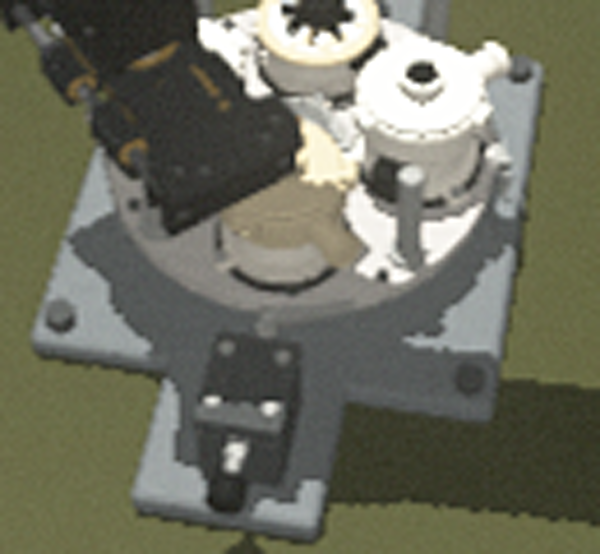

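Emit:
play_rows(series=[10,0,0.002,0,0,0,0,10,0,0.004,0,0,0,0,10,0,0.005,0,0,0,0,10,0,0.005,0,0,0,0])

```text
time: 10.3
position: [0.6079, 0.1318, 0.0992]
tool_rot: [1.251, -2.88, -0.005]
ft_force: [-4.7, 4.0, -0.5]
grip_width: 0.155
```

```bash
python3 -c "
from h import *
rep(); d=get_image('side');rep()"
```

```text
t 10.30 pos [0.6079 0.1318 0.0992] R 0.0987 dial 1.594 frad -0.1 ftan(ccw+) 6.2 fz -0.5 grip 0.155 j [-0.48  0.35  0.27  1.68 -0.11  1.13  2.22]
t 10.35 pos [0.6079 0.1318 0.0992] R 0.0987 dial 1.595 frad 0.3 ftan(ccw+) 6.0 fz -0.2 grip 0.158 j [-0.48  0.35  0.27  1.68 -0.11  1.13  2.22]
```

Emit:
play_rows(series=[10,0,0.0015,0,0,0,0,10,0,0.003,0,0,0,0,10,0,0.003,0,0,0,0,28,0,0.003,0,0,0,0,28,0,0.003,0,0,0,0,28,0,0.003,0,0,0,0])

```text
time: 10.85
position: [0.6083, 0.1304, 0.1006]
tool_rot: [-1.247, 2.882, -0.002]
ft_force: [0.1, -0.3, -0.5]
grip_width: 0.258
```

```bash
python3 -c "
from h import *
rep(); d=get_image('side');rep()"
```

```text
t 10.85 pos [0.6083 0.1304 0.1006] R 0.0979 dial 1.582 frad -0.2 ftan(ccw+) -0.2 fz -0.5 grip 0.258 j [-0.48  0.35  0.27  1.68 -0.1   1.12  2.21]
t 10.90 pos [0.6082 0.1305 0.1005] R 0.0980 dial 1.584 frad 0.2 ftan(ccw+) -0.3 fz 0.1 grip 0.266 j [-0.48  0.35  0.27  1.68 -0.1   1.12  2.21]
```

```bash
python3 -c "
from h import *
print(rel([.6082,.1305,.28],120)); print(rel([.587,-.169,.26],27))"
```

```text
(array([-1.000e-04, -3.000e-04, -1.795e-01]), array([-0.08,  0.05, 16.81]))
(array([ 0.2328, -0.1898, -0.1593]), array([-2.0000e-02,  1.0000e-01,  1.0981e+02]))
```

Emit:
play_rows(series=[28,0,0,-0.02,0,0,0,28,0,0,-0.05,0,0,0,28,0,0,-0.09,0,0,5,28,0,0,-0.13,0,0,12,45,0.04,-0.03,-0.16,0,0,19,45,0.08,-0.06,-0.16,0,0,26,45,0.12,-0.09,-0.16,0,0,33,45,0.15,-0.12,-0.16,0,0,40,45,0.18,-0.15,-0.16,0,0,47,45,0.21,-0.17,-0.16,0,0,54])

```text
time: 11.73
position: [0.5902, -0.1137, 0.2607]
tool_rot: [0.205, 3.133, -0.0]
ft_force: [1.7, -0.2, -0.0]
grip_width: 0.449
```

```bash
python3 -c "
from h import *
get_image('side');get_image('side');get_image('side');rep();print(rel([.587,-.169,.22],27))"
```

```text
t 11.88 pos [ 0.5891 -0.1174  0.2607] R 0.1803 dial -0.581 frad -1.4 ftan(ccw+) 0.4 fz -0.4 grip 0.449 j [-0.31  0.21  0.54  1.54 -0.11  1.42  1.68]
(array([-0.0047, -0.0513,  0.0408]), array([-0.07,  0.14, 55.33]))
```

Emit:
play_rows(series=[45,-0.0047,-0.051,0.04,0,0,7,45,-0.0047,-0.051,0.04,0,0,14,45,-0.0047,-0.051,0.04,0,0,21,45,-0.0047,-0.051,0.04,0,0,28,45,-0.0047,-0.051,0.04,0,0,35,45,-0.0047,-0.051,0.04,0,0,42,45,-0.0047,-0.051,0.04,0,0,49,45,-0.0047,-0.051,0.04,0,0,55.3,45,-0.0047,-0.051,0.04,0,0,55.3])

```text
time: 12.63
position: [0.589, -0.161, 0.2198]
tool_rot: [1.628, 2.687, 0.001]
ft_force: [0.1, -0.0, -1.3]
grip_width: 0.45
```

```bash
python3 -c "
from h import *
get_image('side');d=snap('side','s13');d=snap('wrist','w13');rep();print(rel([.587,-.169,.074],27))
print(proj(d,[.587,-.169,.09]),proj(d,get_state()['position']))
a=cv2.imread('pics/s13.png')[120:310,190:320];b=cv2.imread('pics/w13.png')
cv2.imwrite('pics/m13.png',np.hstack([cv2.resize(a,(300,438)),cv2.resize(b,(500,375),interpolation=cv2.INTER_CUBIC)[:438] if 0 else cv2.resize(b[40:300,130:427],(500,438))]))"
```

```text
t 12.78 pos [ 0.5888 -0.1616  0.2198] R 0.2232 dial -0.632 frad -0.4 ftan(ccw+) -0.1 fz 0.1 grip 0.451 j [-0.34  0.27  0.69  1.58 -0.18  1.35  0.85]
(array([-0.0058, -0.0051,  0.1458]), array([ 0.02, -0.01,  0.83]))
(np.float64(253.3394491329547), np.float64(190.52080524935684)) (np.float64(257.19663638162297), np.float64(238.37956830584332))
```

View pics/m13.png

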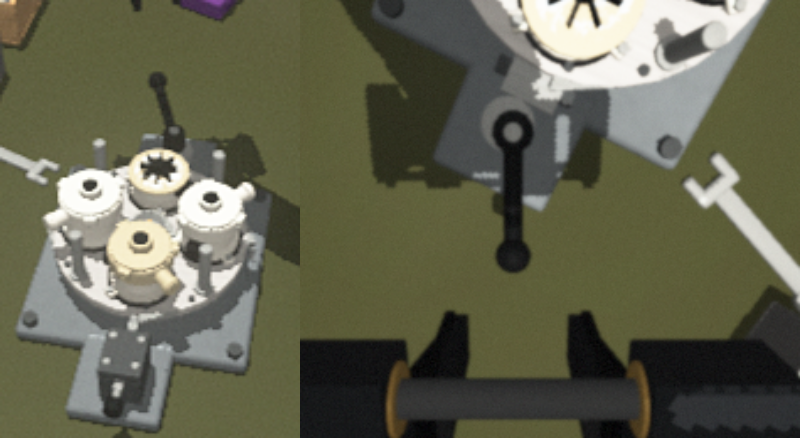

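Emit:
play_rows(series=[45,-0.006,-0.0035,0.03,0,0,0,45,-0.006,-0.0035,0.06,0,0,0,45,-0.006,-0.0035,0.09,0,0,0,45,-0.006,-0.0035,0.115,0,0,0,45,-0.006,-0.0035,0.13,0,0,0,45,-0.006,-0.0035,0.145,0,0,0,45,-0.006,-0.0035,0.145,0,0,0])

```text
time: 13.37
position: [0.586, -0.1682, 0.0714]
tool_rot: [-1.622, -2.684, 0.003]
ft_force: [-0.4, 0.9, -0.7]
grip_width: 0.45
```

```bash
python3 -c "
from h import *
get_image('side');get_image('side');d=snap('wrist','w14');d=snap('side','s14');rep()
a=cv2.imread('pics/s14.png')[100:250,180:310];b=cv2.imread('pics/w14.png')
cv2.imwrite('pics/m14.png',np.hstack([cv2.resize(a,(380,438)),cv2.resize(b[100:300,150:367],(420,438))]))"
```

```text
t 13.57 pos [ 0.5891 -0.1695  0.0761] R 0.2311 dial -0.638 frad -0.1 ftan(ccw+) 0.5 fz 0.3 grip 0.450 j [-0.29  0.41  0.65  1.74 -0.27  1.09  0.93]
```

View pics/m14.png

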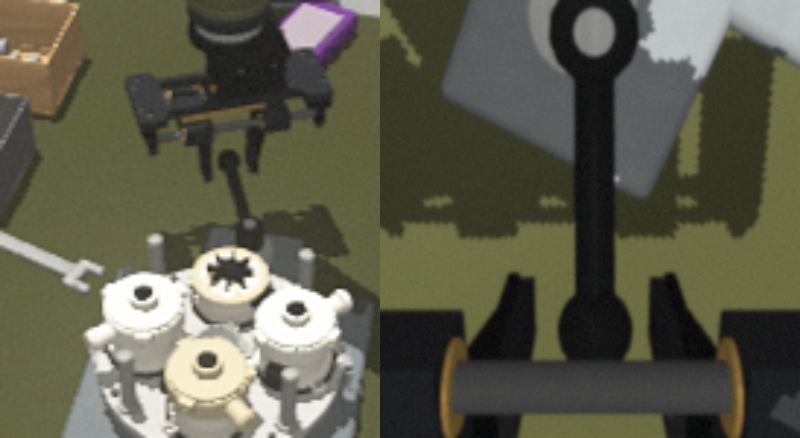

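Emit:
play_rows(series=[18,0,0,0.001,0,0,0,18,0,0,0.001,0,0,0,18,0,0,0.001,0,0,0,18,0,0,0.001,0,0,0,18,0,0,0.001,0,0,0], force=12)

```text
time: 13.98
position: [0.5888, -0.1693, 0.0743]
tool_rot: [1.627, 2.686, 0.001]
ft_force: [0.1, 0.0, 2.5]
grip_width: 0.265
```

```bash
cat >> h.py <<'E'
def repc():
    S=np.array([.5514,-.0978]); s=get_state(); p=s['position'][:2]-S; an=np.arctan2(p[1],p[0]); f=s['ft_force']; er=p/np.hypot(*p); et=np.array([er[1],-er[0]])
    print('t %.2f'%s['time'],s['position'].round(4),'r %.4f clamp %.3f'%(np.hypot(*p),-(an-.051)-np.pi/3),'frad %.1f fcw %.1f fz %.1f'%(f[:2]@er,f[:2]@et,f[2]),'grip %.3f'%s['grip_width'],s['joint_positions'].round(2))
E
python3 -c "
from h import *
repc()"
```

```text
t 13.98 [ 0.5888 -0.1693  0.0743] r 0.0807 clamp 0.092 frad 0.1 fcw -0.1 fz 2.5 grip 0.265 [-0.29  0.41  0.65  1.74 -0.27  1.09  0.93]
```

Emit:
play_rows(series=[18,0.0002,-0.0056,0,0,0,4,18,0.0008,-0.0111,0,0,0,8,18,0.0017,-0.0166,0,0,0,12,18,0.0031,-0.0221,0,0,0,16,18,0.0048,-0.0274,0,0,0,20,18,0.0069,-0.0325,0,0,0,24,18,0.0094,-0.0376,0,0,0,28,18,0.0122,-0.0424,0,0,0,32,18,0.0153,-0.047,0,0,0,36,18,0.0187,-0.0514,0,0,0,40])

```text
time: 14.82
position: [0.5347, -0.1767, 0.0743]
tool_rot: [2.45, 1.963, 0.002]
ft_force: [0.5, -0.2, 1.7]
grip_width: 0.262
```

```bash
python3 -c "
from h import *
repc();snap('side','s15');repc()
a=cv2.imread('pics/s15.png')[100:310,180:320]; cv2.imwrite('pics/m15.png',cv2.resize(a,(400,600)))"
```

```text
t 14.82 [ 0.5347 -0.1767  0.0743] r 0.0807 clamp 0.783 frad 0.1 fcw -0.5 fz 1.7 grip 0.262 [-0.42  0.33  0.81  1.87 -0.28  1.06  0.28]
t 14.87 [ 0.5337 -0.1766  0.0743] r 0.0807 clamp 0.796 frad 0.1 fcw 1.1 fz 3.3 grip 0.265 [-0.42  0.33  0.82  1.87 -0.28  1.06  0.28]
```

View pics/m15.png

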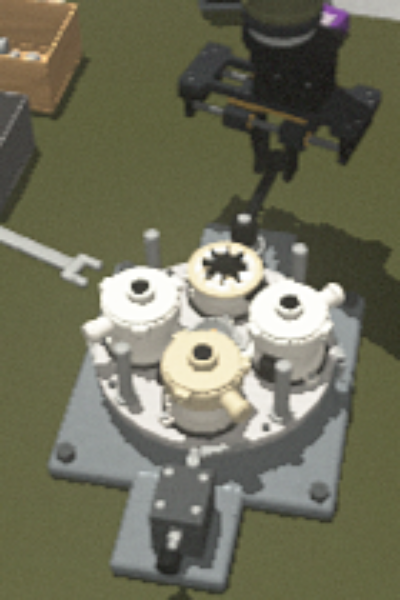

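Emit:
play_rows(series=[18,0.0001,-0.0035,0,0,0,2.5,18,0.0003,-0.007,0,0,0,5,18,0.0007,-0.0104,0,0,0,7.5,18,0.0012,-0.0139,0,0,0,10,18,0.0019,-0.0173,0,0,0,12.5,18,0.0027,-0.0207,0,0,0,15,18,0.0037,-0.0241,0,0,0,17.5,18,0.0048,-0.0274,0,0,0,20,18,0.0061,-0.0306,0,0,0,22.5,18,0.0075,-0.0338,0,0,0,25])

```text
time: 15.7
position: [0.5039, -0.1632, 0.0743]
tool_rot: [2.814, 1.389, 0.003]
ft_force: [2.5, -3.4, -1.2]
grip_width: 0.263
```

```bash
python3 -c "
from h import *
repc();snap('side','s16');repc()"
```

```text
t 15.70 [ 0.5039 -0.1632  0.0743] r 0.0808 clamp 1.203 frad 1.3 fcw -4.1 fz -1.2 grip 0.263 [-0.55  0.27  0.92  1.95 -0.25  1.04 -0.17]
t 15.75 [ 0.5034 -0.1628  0.0743] r 0.0808 clamp 1.211 frad 1.0 fcw -2.4 fz 0.5 grip 0.261 [-0.55  0.27  0.92  1.95 -0.25  1.04 -0.18]
```

Emit:
play_rows(series=[18,0,-0.0028,0,0,0,2,18,0.0002,-0.0056,0,0,0,4,18,0.0004,-0.0084,0,0,0,6,18,0.0008,-0.0111,0,0,0,8,18,0.0012,-0.0139,0,0,0,10,18,0.0017,-0.0166,0,0,0,12,18,0.002,-0.018,0,0,0,13,18,0.002,-0.018,0,0,0,13,18,0.002,-0.018,0,0,0,13])

```text
time: 16.5
position: [0.4916, -0.1516, 0.0744]
tool_rot: [2.95, 1.064, 0.005]
ft_force: [5.5, -5.2, -4.3]
grip_width: 0.264
```

```bash
python3 -c "
from h import *
repc();snap('side','s17');repc()"
```

```text
t 16.50 [ 0.4916 -0.1516  0.0744] r 0.0805 clamp 1.413 frad -0.6 fcw -7.5 fz -4.3 grip 0.264 [-0.63  0.23  0.97  1.99 -0.22  1.03 -0.43]
t 16.55 [ 0.4916 -0.1516  0.0744] r 0.0805 clamp 1.412 frad -0.7 fcw -7.6 fz -2.9 grip 0.257 [-0.63  0.23  0.97  1.99 -0.22  1.03 -0.43]
```

Emit:
play_rows(series=[18,0,0.0015,0,0,0,0,18,0,0.003,0,0,0,0,45,0,0.003,0,0,0,0,45,0,0.003,0,0,0,0,45,0,0.003,0,0,0,0,45,0,0.003,0,0,0,0])

```text
time: 17.05
position: [0.4909, -0.1513, 0.0733]
tool_rot: [-2.955, -1.064, 0.001]
ft_force: [-0.2, 0.4, -0.5]
grip_width: 0.426
```

```bash
python3 -c "
from h import *
repc();get_image('side');repc()"
```

```text
t 17.05 [ 0.4909 -0.1513  0.0733] r 0.0808 clamp 1.421 frad -0.1 fcw 0.4 fz -0.5 grip 0.426 [-0.62  0.24  0.97  1.99 -0.23  1.03 -0.42]
t 17.10 [ 0.491  -0.1514  0.0734] r 0.0808 clamp 1.420 frad -0.9 fcw 0.3 fz 0.2 grip 0.438 [-0.62  0.24  0.97  1.99 -0.23  1.03 -0.42]
```

Emit:
play_rows(series=[45,0,0,-0.02,0,0,0,45,0,0,-0.05,0,0,0,45,0,0,-0.09,0,0,0,45,0,0,-0.13,0,0,0,45,0,0,-0.17,0,0,0,45,0,0,-0.2,0,0,0,45,0,0,-0.2,0,0,0,45,0,0,-0.2,0,0,0])

```text
time: 17.77
position: [0.4923, -0.1518, 0.2752]
tool_rot: [2.956, 1.064, 0.006]
ft_force: [-0.1, 0.5, -1.7]
grip_width: 0.447
```

```bash
python3 -c "
from h import *
repc();snap('side','s18');snap('scene','c18')
a=cv2.imread('pics/s18.png')[100:310,180:320];b=cv2.imread('pics/c18.png')[145:275,205:345]; cv2.imwrite('pics/m18.png',np.hstack([cv2.resize(a,(370,555),interpolation=cv2.INTER_CUBIC),cv2.resize(b,(430,555),interpolation=cv2.INTER_CUBIC)]))"
```

```text
t 17.77 [ 0.4923 -0.1518  0.2752] r 0.0800 clamp 1.406 frad -0.3 fcw 0.4 fz -1.7 grip 0.447 [-0.76 -0.03  1.    1.73  0.02  1.43 -0.64]
```

View pics/m18.png

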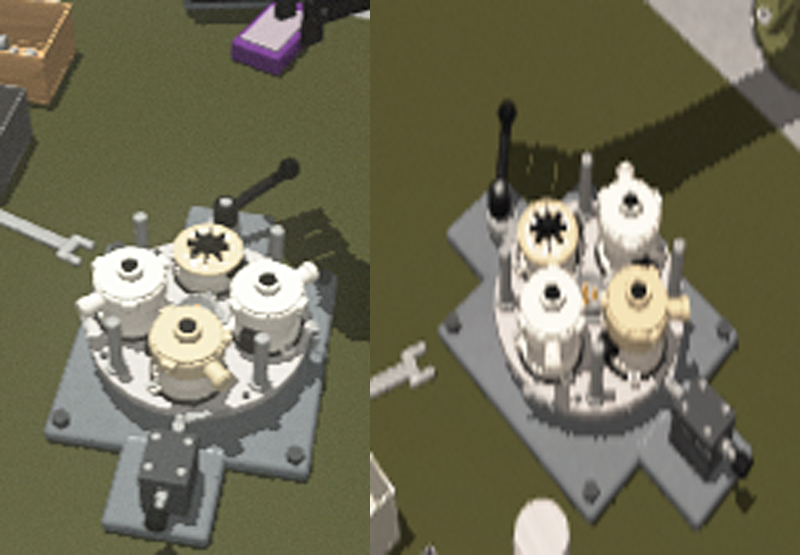

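```bash
python3 -c "
from h import *
a=cv2.imread('pics/s12.png');b=cv2.imread('pics/s18.png')
t=a[222:236,272:287]; r=cv2.matchTemplate(b[212:246,262:297],t,cv2.TM_CCOEFF_NORMED); print(r.max(),np.unravel_index(r.argmax(),r.shape),'(10,10)=unmoved')
print(get_state()['qd'].round(3)); print(close_job())"
```

```text
0.99548674 (np.int64(10), np.int64(10)) (10,10)=unmoved
[ 0.     0.015 -0.001  0.016  0.001 -0.001 -0.001]
the job is handed in; nothing more can be done
None
```

The fixture is at its next station with the bolt in and the clamp lever locked, and I handed the job in at about 18 s. No verdict came back.

- **Turning the dial:** I gripped the far hand post and carried the dial anticlockwise. The force at the post stayed at 9–11 N up the tooth ramp, then fell to about 3.5 N as the dial jumped to 1.615 rad, so I took the bolt to have snapped in.
- **Seating:** I pressed the dial back clockwise until it stopped at about 1.594 rad, and held 13–14 N at the post for over 0.5 s. I estimate that as about 9 N on the bolt. I then eased the force off and released the post.
- **Locking:** I gripped the clamp knob and swung the lever to its stop, measuring about 1.41 rad with 7.5 N against the stop. I then released it and lifted clear.
- **Last checks:** A hand post sits at the same pixel in the side picture as when the dial was pressed against the bolt, to within about 1 mm. The lever is still over, and the tool is clear of everything.
- **Not measured:** The dish looks in place on the hub and the wrench, bit case and can look undisturbed, but only by eye. I did not check the screwdriver, spare pump or bracket in the last pictures. The bolt force and bolt travel are inferred from the post force and the dial's movement.
- **Disagreement:** The wrist camera put things about 2–3 mm off from where the fixed cameras put them. I made small corrections for it, and the grips took up the rest.

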